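Set the angle gauge on a clamped marble moulding and hold it on the mark

ROBOT

A 6-joint arm with a two-finger parallel gripper is mounted at the origin on the work surface. World frame = base frame: x ahead of the robot, y to its left, z up, the work surface at z = 0. Lengths are in m, angles in rad, forces in N, time in s.
With the tool pointing down it reaches from about 0.35 to 0.775 m from the base axis. Payload 7.3 kg.
Tool frame: the origin (TCP) lies at the very end of the fingers, on their centre line; the grasp point (between the pads) lies robot.pinch_z behind it (robot.pinch_z is the distance from the TCP to the grasp point, in m); y points along the fingers, z is the direction in which the jaws open and shut, and the axes are right-handed (so a half turn about y gives the same grasp; the last joint's range is limited). The gripper opens to 92 mm and grips with 3 to 60 N. Pads are 19 mm wide; open, the fingers measure 130 mm over their backs; the gripper's body (75 mm by 190 mm) begins 47 mm behind the grasp point.
Start: joints at [-1.275, 0.342, 1.524, -0, 1.275, -0.146], TCP at [0.224, -0.475, 0.206] pointing down, gripper open.
Joint ranges: [-2.53, 2.53], [-0.77, 2.02], [0.04, 2.7], [-1, 4.14], [0.28, 2.66], [-3.11, 3.11]. Speed limits (rad/s): [2.57, 2.57, 3.14, 3.14, 3.14, 3.14].

INTERFACE

Orientations are given as [roll, pitch, yaw] about the fixed x, y, z axes, in that order (R = Rz(yaw) Ry(pitch) Rx(roll)).
In Python, from cell import status, viewer, robot gives the robot as it stands. The module is installed in compiled form; this text tells all that it offers.
- The arm moves only by the shell command python3 -m pendant 'ROWS' [FORCE]. ROWS is JSON, a list that holds one entry, the list of rows, each a list of 7 numbers: the shift along the tool's x, y, z in cm, then the turn, a rotation vector about the tool's x, y, z in rad, then the finger opening in cm, from 0 to 9.18. A call has 1 to 20 rows; each row is the pose to reach, as a shift and turn from the pose commanded when the call began, along the tool's axes at that moment; what a row does not reach only later rows make up. A row lasts 1/10 s, in which the tool goes at most 50 mm and 8.59 degrees, less where a joint would pass 70% of its speed; a pose out of reach is approached as far as the arm can. A call with a gripper value outside its range is refused whole. The fingers move at their own pace and stop on an object; FORCE is the grip in N (left out, the last holds). Time passes only in rows, so rows that repeat a pose let the fingers close. It gives the time, the measured TCP pose, the force and the opening at its end, in the units of the state.
- status.observe(): the state, without advancing time (a new reading comes with each control period).
- viewer.read_camera(name): name is "scene" or "top" or "wrist"; returns a dict with "image" (400x640x3 uint8, red, green, blue), "range_z" (400x640 float32, m along the optical axis (not along the pixel's ray), 0 where there is no reading), "fx", "fy", "cx", "cy" (pixels), "camera_from_world" (4x4, takes a point from world to camera coordinates). Camera axes: x right, y up, looking along -z (the intrinsics and any distortion apply to the point x, -y, -z); pixel columns grow to the right and rows downward; lengths in m; the calibration is good to about 2 mm. A picture is of the moment at which its call begins.
- robot.hand_in(): hands the job in, once; it reports no verdict.
The state is a dict: "time": time; "qpos": joint angles; "qvel": joint speeds; "joint_efforts": joint torques, N m; "tool_pos": TCP position; "tool_rot": TCP orientation; "contact_force": force on the tool from outside, world axes, zero at the start; "torque": the same for the moment, N m; "opening": finger opening in m.
Only numpy, scipy, OpenCV 4.12 (cv2) and the standard library are available. Lean on these libraries where they do the work, as an engineer would, in place of code of your own. Each camera call takes 0.05 s, during which the arm holds its last target. There are 200 camera calls.

TASK

The marble moulding offcut lies loaded in its cradle: first press the red clamp arm fully down onto it. Then pick up the pendulum angle gauge by its wooden handle, rest its metal foot on the blue band of the stone's rounded ridge, square across the ridge and centred on it, and rock it sideways there until the swinging black pointer settles on the red tab. Finish while still holding it so, gripped in the fingers, its foot touching the stone and the pointer still on the tab, so that a line can be scribed; leave the beaker, mallet and urn alone.

Things in the scene. Friction and masses are not known exactly. Their poses are not given: they have to be found in the camera images.
- cradle: Cradle, fixed to the table: dark steel base 200 (x) by 190 (y) by 12 mm with low wooden rails (top 30 mm up) round the stone. Origin at the centre of its underside, z up, x along the stone's ridge. Two blue clamp cheeks stand at its +y edge (x -77 to -33, y 72 to 94 mm, top 114 mm up).
- cradle_seat (a point): Centre of the cradle's floor, 12 mm above the table: where the stone's underside centre sits.
- clamp (a joint): Red clamp arm, a flat bar 24 mm wide, 12 thick, hinged between the cheeks. Value in rad: 0 = level across the ridge with its rubber pad (83 mm from the hinge) on the stone, positive = raised. From the hinge the arm reaches towards cradle -y: a point d along its axis is at cradle y 83 - d cos q, z 109 + d sin q mm. Push its upper face down; it stays where left (0.16 N m friction, no spring).
- clamp_tip (a point): Middle of the upper face at the arm's free end, 120 mm from the hinge axis, 6 mm above the arm's own axis.
- clamp_hinge (a point): Clamp hinge, on the arm's centre line: cradle x -55, y +83, z 109 mm; its axis runs along the cradle's x.
- stone: White marble moulding offcut, loose in the cradle (1.5 mm play), 2.2 kg: plinth 170 (x) by 112 (y) by 42 mm, on it a half-round ridge along x, of radius 40 mm, axis 42 mm above the underside, crest 82 mm up. Origin: centre of its underside; axes as the cradle's. A blue band 34 mm wide runs round the ridge, centred at x +35 mm; the clamp lands at x -55 mm.
- band_crest (a point): Top of the ridge (on its crest) in the middle of the blue band: stone x +35, y 0, z 82 mm.
- gauge: Pendulum angle gauge, loose, upright on the table, about 0.5 kg. Origin: centre of the underside of its flat metal foot, 36 (x) by 110 (y) by 10 mm; z up, white dial on +x. Black plate 12 mm thick, 106 wide (y), top 128 mm up; on it a square wooden handle 28 by 28 mm, from 128 to 178 mm up. Too top-heavy to stand on the ridge alone; rock it about its x axis, which lies along the ridge.
- pointer (a joint): The gauge's black pendulum pointer, on a pivot 105 mm above the foot's underside, turning about the gauge's x axis; it hangs plumb and settles within about a second. Rad relative to the gauge: 0 = towards the middle of the foot, positive = tip towards the gauge's +y. Leaning the gauge's top towards its own +y by an angle raises the value by that angle.
- mark (a joint): The red tab (12 mm wide) on the dial's lower rim, too stiff to move. Its angle in rad about the pointer's pivot, same zero and sense as the pointer: the pointer is on the mark when both values are equal. Always on the gauge's +y side, 0.13 to 0.35 rad.
- pointer_tip (a point): Tip of the pointer, 80 mm from its pivot.
- mark_tab (a point): The middle of the red tab, 80 mm from the pivot, in the pointer's plane.
- beaker: Bystander: small plaster beaker, 72 mm across, 75 mm tall; origin at its underside's centre.
- mallet: Bystander: mallet with black rubber head (64 mm across, 100 mm long) lying flat; origin below the handle near the head, the 240 mm tool lies along its x.
- urn: Bystander: small plaster urn, 84 mm across, 95 mm tall; origin at its underside's centre.

How it is judged:
On the way, in this order (a step that is already met when the one before it is completed fails the run):
1. the clamp arm is pressed down onto the stone (within 0.07 rad of level) while the gauge still stands on the table (value of joint clamp below 0.07 rad and height (world z) of gauge below 0.03 m), for 0.2 s.
2. the gauge's foot rests on the blue band of the ridge, its centre within 30 mm of the band's crest (contact force between gauge and stone above 0.3 N and distance between gauge and band_crest below 0.03 m), for 0.2 s.
At the end, for the whole second after the job is handed in: Clamp within 0.07 rad of level, stone within 8 mm of its seat; gauge still, gripped, its foot on the stone (over 0.3 N) within 30 mm of the band's crest, square to the ridge within 0.2 rad, clear of cradle and clamp; pointer at rest, tip within 6 mm of the tab's middle (all of step 2 and value of joint clamp below 0.07 rad and contact force between the fingers and gauge above 1 N and contact force between gauge and cradle below 0.2 N and height (world z) of gauge above 0.065 m and distance between pointer_tip and mark_tab below 0.006 m and velocity of joint pointer between -0.15 and 0.15 rad/s and linear speed of gauge below 0.02 m/s and angle between the x axis of gauge and the x axis of stone, either way round below 0.2 rad and distance between stone and cradle_seat below 0.008 m); the arm keeps its last pose, push and grip.
It fails at once if the beaker is moved by more than 30 mm (distance of beaker from where it was at the start of the episode above 0.03 m).
It fails at once if the mallet is moved by more than 30 mm (distance of mallet from where it was at the start of the episode above 0.03 m).
It fails at once if the urn is moved by more than 30 mm (distance of urn from where it was at the start of the episode above 0.03 m).
It also fails if it takes over 67 s, if anything falls off the work surface, if the arm or the gripper's body presses on something with over 40 N, if the wrist force passes 120 N, or if a joint passes its speed limit or range.

## Working session

There is one attempt and no reset: what is moved stays moved. The work goes in short steps, Python scripts to look and compute and a shell command to move; the robot and the scene stay as the last step left them, time stands still between calls to the robot, and variables do not carry over. Pictures are saved under pics/ and viewed, about 8 in all and at most 12, crops included, and the job is handed in when it is done.

```bash
mkdir -p pics; cat > h.py <<'E'
import numpy as np, cv2
from cell import status, viewer, robot
from scipy.spatial.transform import Rotation as R
def cam(n): return viewer.read_camera(n)
def pts(c):
    """world xyz for each pixel from the range image"""
    v,u=np.mgrid[0:400,0:640]; z=c["range_z"]
    P=np.stack([(u-c["cx"])/c["fx"]*z,-(v-c["cy"])/c["fy"]*z,-z,np.ones_like(z)],-1)
    W=P@np.linalg.inv(c["camera_from_world"]).T
    W=W[...,:3]; W[z<=0]=np.nan; return W
def proj(c,p):
    q=(c["camera_from_world"]@np.r_[p,1])[:3]; return c["cx"]+c["fx"]*q[0]/-q[2], c["cy"]-c["fy"]*q[1]/-q[2]
def save(c,n): cv2.imwrite(f"pics/{n}.png",c["image"][...,::-1])
def tool():
    s=status.observe(); return np.array(s["tool_pos"]),R.from_euler("xyz",s["tool_rot"])
E
python3 - <<'E'
from h import *
import pickle
a=cam("scene");b=cam("top")
pickle.dump((a,b),open("v.pkl","wb"))
cv2.imwrite("pics/1.png",cv2.resize(np.vstack([a["image"],b["image"]])[...,::-1],(480,600)))
save(a,"s1");save(b,"t1")
for n,c in(("s",a),("t",b)):print(n,np.linalg.inv(c["camera_from_world"]).round(3),c["fx"],[k for k in c])
s=status.observe();print(s,robot.pinch_z); p,r=tool();print(r.as_matrix().round(3))
E
```

```text
s [[ 0.613 -0.455  0.645  1.147]
 [ 0.79   0.359 -0.497 -0.387]
 [-0.005  0.815  0.58   0.586]
 [ 0.     0.     0.     1.   ]] 393.2922966567102 ['image', 'range_z', 'fx', 'fy', 'cx', 'cy', 'camera_from_world']
t [[-0.000e+00  9.970e-01 -7.300e-02  5.430e-01]
 [-1.000e+00 -1.000e-03 -1.400e-02  6.000e-03]
 [-1.400e-02  7.300e-02  9.970e-01  1.105e+00]
 [ 0.000e+00  0.000e+00  0.000e+00  1.000e+00]] 459.092067291068 ['image', 'range_z', 'fx', 'fy', 'cx', 'cy', 'camera_from_world']
{'time': 0.1, 'qpos': array([-1.27500273e+00,  3.42654307e-01,  1.52489931e+00, -1.29479090e-05,
        1.27538023e+00, -1.46019301e-01]), 'qvel': array([-0.00048873, -0.00076351, -0.0029492 ,  0.00051449,  0.00100274,
        0.0011498 ]), 'joint_efforts': array([ 1.25599741e-03, -4.32001233e+01, -2.44697589e+01,  7.19156116e-02,
        5.26074786e-02, -3.00604938e-05]), 'tool_pos': array([ 0.22437559, -0.47422246,  0.20532156]), 'tool_rot': array([-1.57212505e+00,  1.82895079e-04, -2.69977610e+00]), 'contact_force': array([-1.81077908, -0.16441289,  0.60466051]), 'torque': array([-0.04675495,  0.00121907, -0.01843119]), 'opening': 0.09183656920210433} 0.0188
[[-0.904 -0.     0.428]
 [-0.428  0.001 -0.904]
 [-0.    -1.    -0.001]]
```

View pics/s1.png

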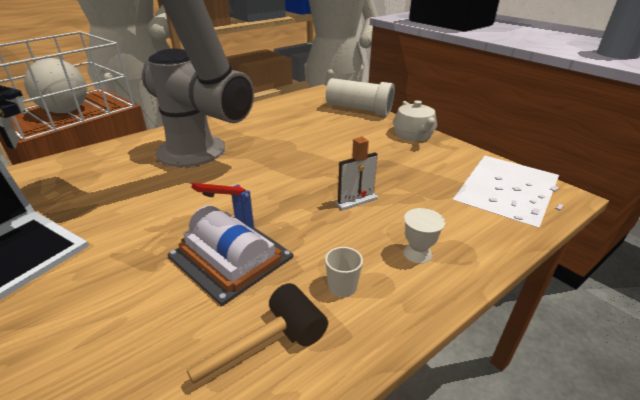

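View pics/t1.png

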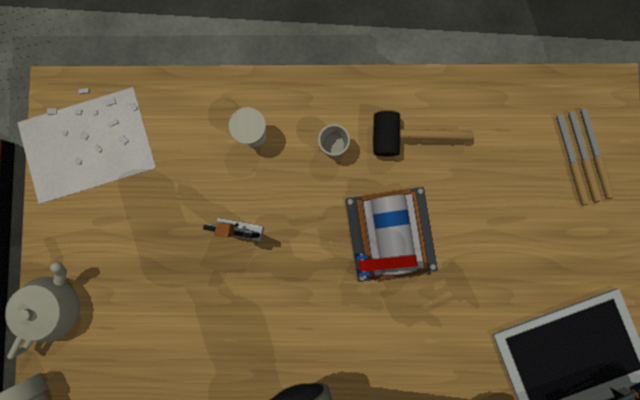

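The views agree: the cradle is at top-px (392,235) with the red arm at its lower (−x) end and raised, and the gauge is at (235,230) with its dial facing world +x. Next I measure from the range data and colour masks.

```bash
python3 - <<'E'
from h import *
import pickle
a,b=pickle.load(open("v.pkl","rb"))
for n,c,box in(("scene",a,(150,160,300,310)),("top",b,(335,175,450,290))):
    W=pts(c);h=cv2.cvtColor(c["image"],cv2.COLOR_RGB2HSV).astype(int);H,S,V=h[...,0],h[...,1],h[...,2]
    m=np.zeros(H.shape,bool);m[box[1]:box[3],box[0]:box[2]]=1
    z=W[...,2]
    # cradle footprint
    f=m&(z>.007)&(z<.05); r=cv2.minAreaRect(W[f][:,:2].astype(np.float32)*1000);print(n,"base rect",np.round(r[0]),np.round(r[1]),r[2])
    red=m&((H<6)|(H>174))&(S>180)&(V>70)&(z>.06); P=W[red];print("red",len(P),np.nanpercentile(P,[2,50,98],axis=0).round(4).tolist())
    q=P-P.mean(0);d=np.linalg.svd(q,full_matrices=False)[2][0];t=q@d;print(" dir",d.round(3),"ends",(P.mean(0)+d*t.min()).round(4),(P.mean(0)+d*t.max()).round(4))
    bl=m&(H>100)&(H<125)&(S>130)&(z>.04);
    k,l,st,ce=cv2.connectedComponentsWithStats(bl.astype(np.uint8))
    for i in range(1,k):
        if st[i,4]>20:
            P=W[l==i];print("blue",st[i].tolist(),P.mean(0).round(4),P.min(0).round(4),P.max(0).round(4))
    P=W[m&(V>120)&(S<60)&(z>.085)&(z<.1)];print("ridge",len(P))
for n,c,box in(("scene",a,(330,130,385,215)),("top",b,(195,210,270,250))):
    W=pts(c);h=cv2.cvtColor(c["image"],cv2.COLOR_RGB2HSV).astype(int);H,S,V=h[...,0],h[...,1],h[...,2]
    m=np.zeros(H.shape,bool);m[box[1]:box[3],box[0]:box[2]]=1;z=W[...,2]
    for lo,hi in((.005,.014),(.02,.12),(.135,.172),(.173,.185)):
        P=W[m&(z>lo)&(z<hi)]
        if len(P)>5:
            r=cv2.minAreaRect(P[:,:2].astype(np.float32)*1000);print(n,"gauge",lo,len(P),P.mean(0).round(4),np.round(r[0]),np.round(r[1]),round(r[2],1))
    P=W[m&((H<8)|(H>174))&(S>180)&(V>100)&(z>.01)&(z<.08)];print("tab?",len(P),P.mean(0) if len(P) else 0)
E
python3 - <<'E'
import cv2
a=cv2.imread("pics/s1.png")[135:215,325:395];b=cv2.imread("pics/s1.png")[175:305,165:300]
import numpy as np
A=cv2.resize(a,None,fx=5.6,fy=5.6,interpolation=2)[:448,:390];B=cv2.resize(b,(410,395))
o=np.zeros((450,800,3),np.uint8);o[:448,:390]=A[:448];o[:395,390:]=B;cv2.imwrite("pics/crop1.png",o)
E
```

```text
scene base rect [ 388. -131.] [227. 735.] 85.94801330566406
red 362 [[0.4649, -0.1707, 0.115], [0.483, -0.1283, 0.1471], [0.4929, -0.067, 0.1714]]
 dir [ 0.113 -0.872  0.476] ends [ 0.4741 -0.0625  0.1113] [ 0.4881 -0.1696  0.1697]
blue [241, 191, 8, 11, 25] [ 0.487  -0.0692  0.1099] [ 0.4823 -0.0753  0.0977] [ 0.4912 -0.0575  0.1145]
blue [236, 199, 6, 16, 68] [ 0.4525 -0.0703  0.0568] [ 0.4488 -0.0791  0.0412] [ 0.4555 -0.0618  0.0775]
blue [244, 198, 7, 24, 109] [ 0.4883 -0.0669  0.0659] [ 0.4845 -0.0749  0.0401] [ 0.4912 -0.0588  0.0959]
blue [218, 225, 31, 32, 393] [ 0.5688 -0.1517  0.0837] [ 0.5489 -0.1766  0.0558] [ 0.5869 -0.1119  0.0954]
ridge 850
top base rect [ 540. -141.] [221. 257.] 87.35649108886719
red 597 [[0.4573, -0.1669, 0.1152], [0.4734, -0.1158, 0.1443], [0.4877, -0.0619, 0.1731]]
 dir [-0.124  0.865 -0.486] ends [ 0.481  -0.1689  0.1741] [ 0.4646 -0.055   0.1101]
blue [374, 210, 35, 18, 460] [ 0.5665 -0.1328  0.0879] [ 0.5481 -0.1734  0.0657] [ 0.5861 -0.0971  0.0986]
blue [355, 254, 12, 6, 47] [ 0.4847 -0.0628  0.1062] [ 0.4795 -0.075   0.0497] [ 0.4896 -0.0534  0.1204]
blue [357, 270, 13, 6, 42] [ 0.4489 -0.068   0.1075] [ 0.4448 -0.0812  0.0573] [ 0.4523 -0.0588  0.1185]
ridge 865
scene gauge 0.005 246 [0.5512 0.2144 0.0089] [546. 220.] [110.  38.] 77.7
scene gauge 0.02 1259 [0.5456 0.215  0.0718] [549. 220.] [108.  22.] 75.4
scene gauge 0.135 220 [0.5507 0.2145 0.1541] [548. 213.] [38. 23.] 32.7
scene gauge 0.173 80 [0.546 0.219 0.176] [544. 220.] [28. 29.] 81.7
tab? 15 [0.55228634 0.23469513 0.02308949]
top gauge 0.005 282 [0.5474 0.2088 0.0097] [538. 237.] [ 93. 165.] 8.7
top gauge 0.02 101 [0.5406 0.1909 0.0677] [548. 213.] [96. 17.] 71.6
top gauge 0.135 52 [0.5433 0.208  0.1538] [546. 209.] [31. 13.] 20.3
top gauge 0.173 197 [0.544  0.2205 0.1783] [544. 221.] [29. 28.] 80.1
tab? 0 0
```

View pics/crop1.png

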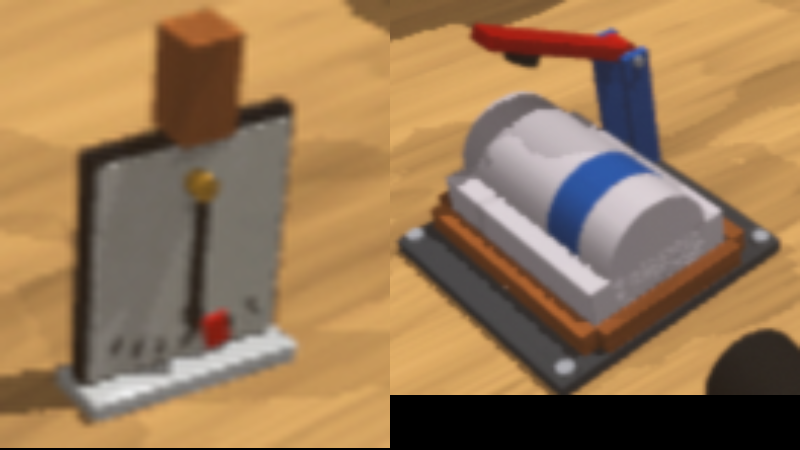

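The crop shows the pointer plumb at (195,320). The red tab is at (215,328) on its right, which is gauge +y. The clamp is raised about 0.5 rad. I'll refine the poses once more.

```bash
python3 - <<'E'
from h import *
import pickle
from scipy.optimize import least_squares
a,b=pickle.load(open("v.pkl","rb"))
def masks(c,box):
    W=pts(c);h=cv2.cvtColor(c["image"],cv2.COLOR_RGB2HSV).astype(int)
    m=np.zeros(W.shape[:2],bool);m[box[1]:box[3],box[0]:box[2]]=1;return W,h[...,0],h[...,1],h[...,2],m,W[...,2]
bands=[]
for n,c,box in(("scene",a,(150,160,300,310)),("top",b,(335,175,450,290))):
    W,H,S,V,m,z=masks(c,box)
    f=m&(S<80)&(z>.005)&(z<.12)|m&(z>.02)&(z<.12)
    k,l,st,_=cv2.connectedComponentsWithStats(f.astype(np.uint8));f=l==1+st[1:,4].argmax()
    r=cv2.minAreaRect(W[f][:,:2].astype(np.float32)*1000);print(n,"base",np.round(r[0],1),np.round(r[1]),round(r[2],2))
    # ridge cylinder: radius .04, axis z=.054
    P=W[m&(z>.068)&(z<.099)&(((S<70)&(V>90))|((H>100)&(H<125)&(S>130)))&(W[...,0]>.5)]
    P=P[np.abs(P[:,1]+.14)<.06]
    g=lambda q:np.hypot(-(P[:,0]-.54)*np.sin(q[0])+(P[:,1])*np.cos(q[0])-q[1],P[:,2]-q[2])-.04
    s=least_squares(g,[.14,-.14,.054],loss="soft_l1",f_scale=.001);print("ridge yaw,off,z",s.x.round(4),len(P),"rms",np.abs(s.fun).mean())
    Bm=m&(H>100)&(H<125)&(S>130)&(z>.075)&(W[...,0]>.52);B=W[Bm];y=.14
    t=B[:,0]*np.cos(y)+B[:,1]*np.sin(y);print("band along", np.percentile(t,[3,50,97]).round(4))
W,H,S,V,m,z=masks(a,(330,130,385,215))
P=W[m&(z>.02)&(z<.12)&(S<60)];q=P-P.mean(0)
for _ in range(3):
    nrm=np.linalg.svd(q,full_matrices=False)[2][2];q=q[np.abs(q@nrm)<.003];q=q-q.mean(0)
print("dial n",nrm,"yaw",np.arctan(nrm[1]/nrm[0]),len(q))
p,r=tool()
yaw=.14;x=np.array([np.cos(yaw),np.sin(yaw),0]);yv=np.array([-x[1],x[0],0])
hinge=np.array([.468,-.0655,.109]);C=hinge+.055*x-.083*yv;print("cradle from hinge",C[:2])
t=C-.055*x-.015*yv;t[2]=.195;print("target",t,"tool shift cm",r.inv().apply(t-p)*100)
E
```

```text
scene base [ 534.4 -141.6] [201. 191.] 8.2
ridge yaw,off,z [ 0.1487 -0.1381  0.053 ] 1557 rms 0.0018787213968558107
band along [0.5274 0.5426 0.5572]
top base [ 533.3 -141.7] [199. 189.] 8.39
ridge yaw,off,z [ 0.1464 -0.1385  0.0548] 1708 rms 0.0011906462476647369
band along [0.5283 0.5425 0.5566]
dial n [-9.82988224e-01  1.83666525e-01 -8.70755021e-04] yaw -0.18471520915483594 995
cradle from hinge [ 0.53404396 -0.14001306]
target [ 0.48167523 -0.16254117  0.195     ] tool shift cm [-36.58603092   1.06166512 -17.17218178]
```

```bash
python3 -m pendant '[[[-4.5,0,-2.1,0,0,0,0],[-9,0,-4.2,0,0,0,0],[-13.5,0,-6.3,0,0,0,0],[-18,0,-8.4,0,0,0,0],[-22.5,0,-10.5,0,0,0,0],[-27,0,-12.6,0,0,0,0],[-31.5,0,-14.7,0,0,0,0],[-36.6,0,-17.2,0,0,0,0],[-36.6,0,-17.2,0,0,0,0],[-36.6,0,-17.2,0,0,0,0],[-36.6,0,-17.2,0,0,0,0],[-36.6,1,-17.2,0,0,0,0],[-36.6,2.5,-17.2,0,0,0,0],[-36.6,4,-17.2,0,0,0,0]]]' 20
```

```text
time: 1.5
tool_pos: [0.4809, -0.164, 0.165]
tool_rot: [-1.571, -0.0, -2.702]
contact_force: [-0.1, 0.3, 0.1]
opening: 0.0005
```

```bash
python3 -m pendant '[[[0,1,0,0,0,0,0],[0,2,0,0,0,0,0],[0,3,0,0,0,0,0],[0,3.6,0,0,0,0,0],[0,4.2,0,0,0,0,0],[0,4.6,0,0,0,0,0],[0,4.8,0,0,0,0,0],[0,4.8,0,0,0,0,0]]]'
```

```text
time: 2.3
tool_pos: [0.4818, -0.1625, 0.1178]
tool_rot: [-1.571, -0.0, -2.7]
contact_force: [1.0, -0.2, -0.5]
opening: 0.0006
```

```bash
python3 -m pendant '[[[0,0.1,0,0,0,0,0],[0,0.2,0,0,0,0,0],[0,0.3,0,0,0,0,0],[0,0.4,0,0,0,0,0],[0,0.4,0,0,0,0,0],[0,0.4,0,0,0,0,0]]]'; python3 - <<'E'
from h import *
for n in("scene","top"):
    c=cam(n);W=pts(c);h=cv2.cvtColor(c["image"],cv2.COLOR_RGB2HSV).astype(int);H,S,V=h[...,0],h[...,1],h[...,2]
    m=((H<6)|(H>174))&(S>180)&(V>60)&(W[...,2]>.06)&(np.abs(W[...,1]+.12)<.08)&(np.abs(W[...,0]-.47)<.05)
    P=W[m];print(n,len(P),np.percentile(P,[5,50,95],axis=0).round(3).tolist())
E
```

```text
time: 2.9
tool_pos: [0.4818, -0.1626, 0.1139]
tool_rot: [-1.571, 0.0, -2.7]
contact_force: [-0.8, 0.7, -0.2]
opening: 0.0005
scene 412 [[0.464, -0.182, 0.114], [0.482, -0.124, 0.124], [0.493, -0.071, 0.135]]
top 123 [[0.457, -0.104, 0.115], [0.475, -0.072, 0.119], [0.482, -0.061, 0.215]]
```

```bash
python3 - <<'E'
from h import *
c=cam("scene");i=c["image"][100:300,130:310,::-1];cv2.imwrite("pics/c2.png",cv2.resize(i,(540,600),interpolation=2))
E
```

```text
(no output)
```

View pics/c2.png

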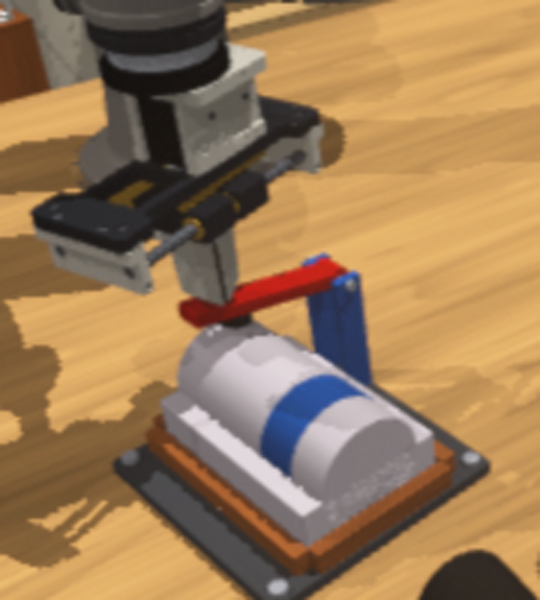

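The closed fingers are on the red arm at (225,290), and the arm is nearly level with its pad near the ridge at (240,320). I'll press a little more until the force shows.

```bash
python3 -m pendant '[[[0,0.1,0,0,0,0,0],[0,0.2,0,0,0,0,0],[0,0.3,0,0,0,0,0],[0,0.3,0,0,0,0,0]]]';python3 -m pendant '[[[0,0.05,0,0,0,0,0],[0,0.1,0,0,0,0,0],[0,0.1,0,0,0,0,0]]]'
```

```text
time: 3.45
tool_pos: [0.4818, -0.1626, 0.1108]
tool_rot: [-1.571, -0.0, -2.7]
contact_force: [-0.1, -0.2, -0.6]
opening: 0.0005
time: 3.75
tool_pos: [0.4818, -0.1627, 0.1099]
tool_rot: [-1.571, -0.0, -2.7]
contact_force: [0.3, 0.1, 1.8]
opening: 0.0006
```

```bash
python3 -m pendant '[[[0,0.1,0,0,0,0,0],[0,0.1,0,0,0,0,0],[0,0.1,0,0,0,0,0]]]';python3 -m pendant '[[[0,0.1,0,0,0,0,0],[0,0.1,0,0,0,0,0],[0,0.1,0,0,0,0,0]]]'; python3 - <<'E'
from h import *
c=cam("scene");i=c["image"][160:235,170:270,::-1];cv2.imwrite("pics/c3.png",cv2.resize(i,(800,600),interpolation=2))
W=pts(c);h=cv2.cvtColor(c["image"],cv2.COLOR_RGB2HSV).astype(int);H,S,V=h[...,0],h[...,1],h[...,2]
m=((H<6)|(H>174))&(S>180)&(V>120)&(W[...,2]>.06)&(np.abs(W[...,1]+.12)<.08)&(np.abs(W[...,0]-.47)<.05)
P=W[m];q=P-P.mean(0);print(np.linalg.svd(q,full_matrices=False)[2][0],np.percentile(P,[2,98],axis=0))
E
```

```text
time: 4.05
tool_pos: [0.4818, -0.1625, 0.1088]
tool_rot: [-1.571, -0.0, -2.7]
contact_force: [-0.3, 0.6, 0.9]
opening: 0.0005
time: 4.35
tool_pos: [0.4818, -0.1626, 0.1079]
tool_rot: [-1.571, -0.0, -2.7]
contact_force: [-0.6, -0.0, 0.7]
opening: 0.0003
[ 0.19198183 -0.97440304  0.11696878] [[ 0.46004008 -0.15524929  0.11379737]
 [ 0.49035552 -0.06626885  0.12614806]]
```

View pics/c3.png

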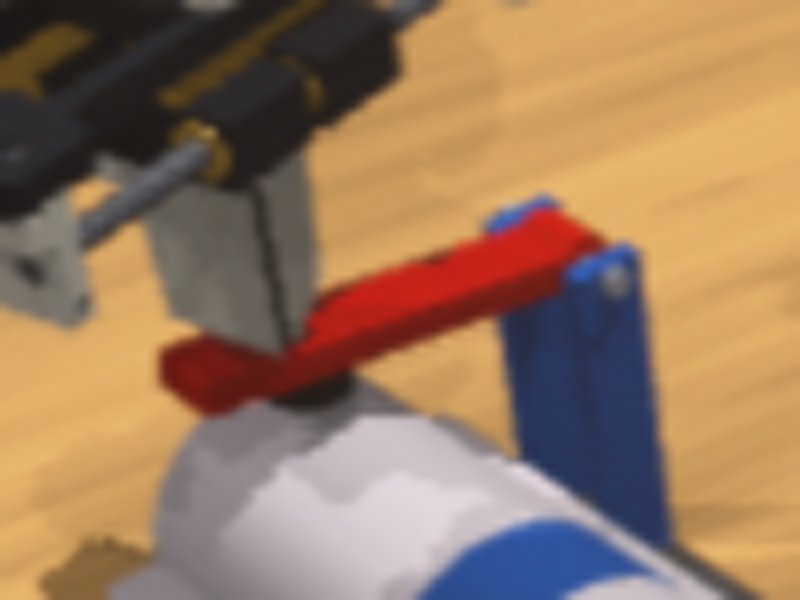

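Fingers are on top at (280,350), with the pad at the crest (315,390). The force is still low, so I continue until it rises.

```bash
for i in 1 2 3; do python3 -m pendant '[[[0,0.1,0,0,0,0,0],[0,0.1,0,0,0,0,0]]]' | grep -E "pos|force"; done; python3 - <<'E'
from h import *
print(status.observe()["contact_force"])
for n in("scene","top"):
    c=cam(n);W=pts(c);h=cv2.cvtColor(c["image"],cv2.COLOR_RGB2HSV).astype(int);H,S,V=h[...,0],h[...,1],h[...,2]
    m=((H<6)|(H>174))&(S>180)&(V>120)&(W[...,2]>.09)&(W[...,2]<.15)&(np.abs(W[...,1]+.12)<.08)&(np.abs(W[...,0]-.47)<.05)
    P=W[m];q=P-P.mean(0);print(n,len(P),np.linalg.svd(q,full_matrices=False)[2][0]);t=-(P[:,1]+.0655)/.99
    for lo in(.0,.02,.04,.06,.08,.1):
        s=(t>lo)&(t<lo+.02);print(lo,s.sum(),np.percentile(P[s,2],[50,90]) if s.sum()>3 else 0)
E
```

```text
tool_pos: [0.4818, -0.1626, 0.1068]
contact_force: [1.2, 0.0, 1.1]
tool_pos: [0.4818, -0.1626, 0.1058]
contact_force: [-0.3, -0.8, 0.6]
tool_pos: [0.4818, -0.1626, 0.1048]
contact_force: [-0.5, -1.0, 0.1]
[-0.45669594 -0.99140733  0.06326461]
scene 253 [ 0.19541553 -0.97685741  0.08696187]
0.0 60 [0.1155367  0.11686688]
0.02 52 [0.11694383 0.11854482]
0.04 63 [0.11916876 0.12043255]
0.06 55 [0.12092306 0.12207198]
0.08 17 [0.12280635 0.12352386]
0.1 2 0
top 72 [-0.42025017  0.90737049 -0.00828238]
0.0 46 [0.11781357 0.1202913 ]
0.02 13 [0.11923197 0.11993442]
0.04 3 0
0.06 0 0
0.08 0 0
0.1 0 0
```

The arm is still about 0.09 rad up, so the fingertip ends sit about 18 mm above the reported TCP. I need roughly another 10 mm down.

```bash
for i in 1 2; do python3 -m pendant '[[[0,0.1,0,0,0,0,0],[0,0.2,0,0,0,0,0],[0,0.3,0,0,0,0,0],[0,0.3,0,0,0,0,0]]]' | grep -E "pos|force"; done;  python3 -m pendant '[[[0,0.1,0,0,0,0,0],[0,0.1,0,0,0,0,0]]]' | grep -E "pos|force"; cat > clampz.py <<'E'
from h import *
c=cam("scene");W=pts(c);h=cv2.cvtColor(c["image"],cv2.COLOR_RGB2HSV).astype(int);H,S,V=h[...,0],h[...,1],h[...,2]
m=((H<6)|(H>174))&(S>180)&(V>120)&(W[...,2]>.09)&(W[...,2]<.15)&(np.abs(W[...,1]+.12)<.08)&(np.abs(W[...,0]-.47)<.05)
P=W[m];t=-(P[:,1]+.0655)/.99;print("clamp q~",np.polyfit(t,P[:,2],1),len(P))
E
python3 clampz.py
```

```text
tool_pos: [0.4818, -0.1626, 0.1018]
contact_force: [-0.2, 0.4, 1.0]
tool_pos: [0.4818, -0.1626, 0.0988]
contact_force: [0.3, -0.1, 0.3]
tool_pos: [0.4818, -0.1626, 0.0978]
contact_force: [-0.1, 0.5, 1.1]
clamp q~ [0.02022781 0.11459621] 253
```

```bash
for i in 1 2 3; do python3 -m pendant '[[[0,0.1,0,0,0,0,0],[0,0.1,0,0,0,0,0]]]' | grep -E "pos|force"; done; python3 clampz.py
```

```text
tool_pos: [0.4818, -0.1626, 0.0968]
contact_force: [-0.3, 0.5, 0.1]
tool_pos: [0.4818, -0.1626, 0.0958]
contact_force: [1.2, 0.5, 0.8]
tool_pos: [0.4818, -0.1626, 0.0948]
contact_force: [0.8, 0.6, -0.7]
clamp q~ [-0.00952728  0.1148027 ] 252
```

```bash
for i in 1 2 ; do python3 -m pendant '[[[0,0.1,0,0,0,0,0],[0,0.1,0,0,0,0,0]]]' | grep -E "pos|force"; done; python3 clampz.py
```

```text
tool_pos: [0.4818, -0.1626, 0.0939]
contact_force: [-0.5, -0.0, -0.1]
tool_pos: [0.4819, -0.1626, 0.0937]
contact_force: [-2.9, 1.1, 8.6]
clamp q~ [-0.01913327  0.11464932] 266
```

The force jumped to 8.6 N, so the clamp is down on the stone. Next: raise, open, turn, and hover above the gauge handle.

```bash
python3 -m pendant '[[[0,-4,0,0,0,0,0],[0,-8,0,0,0,0,0],[0,-11.6,0,0,0,0,7],[-2.4,-11.6,-3.5,0,0.1,0,7],[-4.9,-11.6,-7.1,0,0.2,0,7],[-7.3,-11.6,-10.7,0,0.3,0,7],[-9.8,-11.6,-14.2,0,0.4,0,7],[-12.2,-11.6,-17.8,0,0.5,0,7],[-14.7,-11.6,-21.3,0,0.6,0,7],[-17.1,-11.6,-24.9,0,0.628,0,7],[-19.6,-11.6,-28.4,0,0.628,0,7],[-22,-11.6,-32,0,0.628,0,7],[-22,-11.6,-32,0,0.628,0,7],[-22,-11.6,-32,0,0.628,0,7]]]'
python3 clampz.py; python3 - <<'E'
from h import *
p,r=tool();print(p,r.as_matrix().round(3))
c=cam("scene");i=c["image"][60:220,270:430,::-1];A=cv2.resize(i,(400,400),interpolation=2)
c=cam("wrist");B=cv2.resize(c["image"][...,::-1],(400,250));o=np.zeros((400,800,3),np.uint8);o[:,:400]=A;o[:250,400:]=B;cv2.imwrite("pics/c4.png",o)
print(np.linalg.inv(c["camera_from_world"]).round(3))
E
```

```text
time: 8.65
tool_pos: [0.5434, 0.2214, 0.2082]
tool_rot: [-1.57, -0.001, 2.958]
contact_force: [-0.9, -0.5, 0.2]
opening: 0.07
clamp q~ [-0.0133618   0.11461865] 417
[0.54355366 0.22038343 0.20843162] [[-0.983 -0.001 -0.185]
 [ 0.185 -0.001 -0.983]
 [ 0.001 -1.     0.001]]
[[-0.184  0.937  0.298  0.625]
 [-0.983 -0.176 -0.055  0.206]
 [ 0.001 -0.303  0.953  0.389]
 [ 0.     0.     0.     1.   ]]
```

View pics/c4.png

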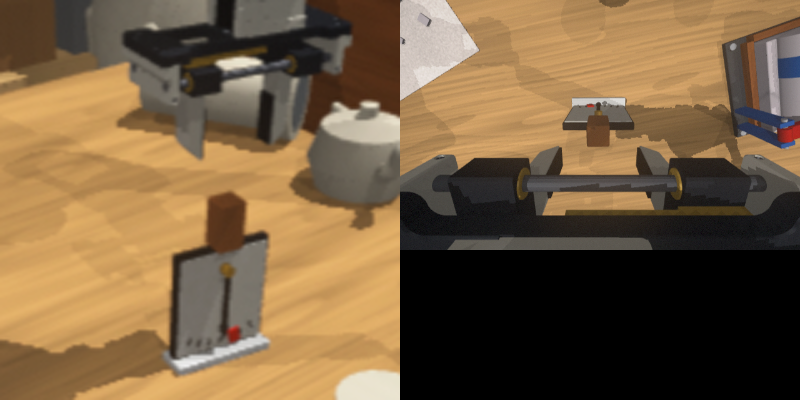

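The handle is centred between the open fingers in the wrist view (597,130). I'll measure the real fingertip height before descending.

```bash
python3 - <<'E'
from h import *
p,r=tool();z=r.apply([0,0,1])
c=cam("scene");W=pts(c);d=W-p
along=d@z;xx=d@r.apply([1,0,0])
m=(np.abs(along)<.075)&(np.abs(xx)<.03)&(W[...,2]>.185)&(W[...,2]<.27)
P=W[m];a=along[m];x=xx[m]
for s in(a<0,a>0):print(s.sum(),"zmin pct",np.percentile(P[s,2],[0,2,10]).round(4),"along",np.percentile(a[s],[0,5,50,95]).round(4),"x",np.percentile(x[s],[5,50,95]).round(3))
E
```

```text
186 zmin pct [0.2292 0.2298 0.2349] along [-0.0527 -0.05   -0.0371 -0.0344] x [-0.012 -0.009  0.008]
167 zmin pct [0.2275 0.2327 0.238 ] along [0.0336 0.0362 0.0484 0.0533] x [-0.012 -0.01   0.007]
```

The fingertips really are 20 mm above the reported TCP, so I descend to a reported z of about 0.115, which puts the tips at about 0.135.

```bash
python3 -m pendant '[[[0,3,0,0,0,0,7],[0,6,0,0,0,0,7],[0,8,0,0,0,0,7],[0,9,0,0,0,0,7],[0,9.3,0,0,0,0,7],[0,9.3,0,0,0,0,7]]]'; python3 -m pendant '[[[0,0,0,0,0,0,5],[0,0,0,0,0,0,4],[0,0,0,0,0,0,3.2],[0,0,0,0,0,0,2.5],[0,0,0,0,0,0,2],[0,0,0,0,0,0,1],[0,0,0,0,0,0,1],[0,0,0,0,0,0,1],[0,0,0,0,0,0,1]]]' 40
```

```text
time: 9.45
tool_pos: [0.5443, 0.2203, 0.1164]
tool_rot: [-1.571, 0.001, 2.955]
contact_force: [-0.3, -0.5, 0.6]
opening: 0.0698
time: 10.35
tool_pos: [0.5439, 0.2208, 0.1159]
tool_rot: [-1.571, 0.0, 2.955]
contact_force: [-0.6, 1.1, 0.0]
opening: 0.0278
```

```bash
python3 -m pendant '[[[0,-1,0,0,0,0,1],[0,-3,0,0,0,0,1],[0,-6.5,0,0,0,0,1],[0,-10,0,0,0,0,1],[0,-13.5,0,0,0,0,1],[0,-16,0,0,0,0,1],[-0.5,-16,2,0,-0.03,0,1],[-1.3,-16,5,0,-0.06,0,1],[-2.2,-16,8.5,0,-0.1,0,1],[-3.2,-16,12,0,-0.14,0,1],[-4.1,-16,15.5,0,-0.18,0,1],[-5,-16,19,0,-0.22,0,1],[-5.9,-16,22.5,0,-0.26,0,1],[-6.8,-16,26,0,-0.3,0,1],[-7.7,-16,29.5,0,-0.33,0,1],[-8.6,-16,32.8,0,-0.33,0,1],[-9.05,-16,34.6,0,-0.33,0,1],[-9.05,-16,34.6,0,-0.33,0,1],[-9.05,-16,34.6,0,-0.33,0,1]]]'; python3 clampz.py; cat > g.py <<'E'
from h import *
import sys
c=cam("scene");W=pts(c);p,r=tool();Ry=r.as_matrix();print("tcp",p.round(4),"tool y",Ry[:,1].round(4),"z",Ry[:,2].round(4),status.observe()["contact_force"].round(1))
gz,gy,gx=-Ry[:,1],-Ry[:,2],-Ry[:,0]
h=cv2.cvtColor(c["image"],cv2.COLOR_RGB2HSV).astype(int);H,S,V=h[...,0],h[...,1],h[...,2]
d=W-p;m=(np.abs(d@gx)<.025)&(np.abs(d@gy)<.06)&(d@gz>-.135)&(d@gz<.0)
# dial plane and ray intersection, gauge coordinates (y,z from nominal foot centre p-.116gz)
D=W[m&(V>80)&(S<60)&(d@gz>-.1)];n=gx
for _ in range(3):
    o=D.mean(0);n=np.linalg.svd(D-o,full_matrices=False)[2][2];D=D[np.abs((D-o)@n)<.003]
n*=np.sign(n@gx);print("dial normal in gauge axes",[round(float(n@k),3) for k in(gx,gy,gz)],"yaw",round(float(np.arctan2(n[1],n[0])),3),len(D))
T=np.linalg.inv(c["camera_from_world"])
def ray(mask,off=.0):
    v,u=np.nonzero(mask);R=np.stack([(u-c["cx"])/c["fx"],-(v-c["cy"])/c["fy"],-np.ones(len(u))],-1)@T[:3,:3].T
    o2=T[:3,3];s=((o+n*off-o2)@n)/(R@n);X=o2+R*s[:,None];return X
f0=p-.116*gz
red=m&((H<8)|(H>172))&(S>150)&(V>70)&(d@gz<-.06)
X=ray(red,.003);tab=X.mean(0);print("tab",red.sum(),[round(float((tab-f0)@k),4) for k in(gx,gy,gz)])
gold=m&(H>15)&(H<28)&(S>150)&(d@gz>-.04);X=ray(gold,.003);piv=X.mean(0);print("pivot",gold.sum(),[round(float((piv-f0)@k),4) for k in(gx,gy,gz)])
blk=m&(V<60)&(d@gz<-.02)&(np.abs(d@gy)<.04)&~red;X=ray(blk,.003)
rel=X-piv;y,zz=rel@gy,rel@gz;k=(zz<-.02)&(zz>-.06);ang=np.arctan2(y,-zz)[k];a=np.median(ang);k2=np.abs(ang-a)<.12;pa=ang[k2].mean()
t=tab-piv;ta=np.arctan2(t@gy,-(t@gz));print("pointer",round(pa,4),len(ang),"tab ang",round(float(ta),4),"diff",round(float(ta-pa),4),"tilt",round(float(np.arcsin(gz@np.array([-.1445,.9895,0]))),4))
F=W[m&(V>120)&(S<50)&(d@gz<-.1)];print("foot z min/med",len(F),F[:,2].min().round(4),np.median((F-f0)@gz).round(4),"foot y range",np.percentile((F-f0)@gy,[1,99]).round(4))
if len(sys.argv)>1:
    u,v=map(int,proj(c,p));i=c["image"][max(0,v-70):v+130,max(0,u-80):u+120,::-1];cv2.imwrite(f"pics/{sys.argv[1]}.png",cv2.resize(i,(600,600),interpolation=2))
E
python3 g.py c5
```

```text
time: 12.25
tool_pos: [0.5685, -0.1355, 0.2758]
tool_rot: [-1.572, -0.001, -2.998]
contact_force: [-0.1, 0.3, -3.2]
opening: 0.0279
clamp q~ [0.00781328 0.11256515] 19
tcp [ 0.5687 -0.1347  0.276 ] tool y [-2.e-04  6.e-04 -1.e+00] z [ 1.445e-01 -9.895e-01 -6.000e-04] [ 0.8 -0.4 -4.4]
dial normal in gauge axes [1.0, 0.001, -0.001] yaw 0.146 2085
tab 47 [0.0054, 0.0154, 0.0232]
pivot 41 [0.0055, 0.0012, 0.1026]
pointer 0.0351 47 tab ang 0.1776 diff 0.1425 tilt -0.0006
foot z min/med 557 0.1583 0.0088 foot y range [-0.055   0.0522]
```

View pics/c5.png

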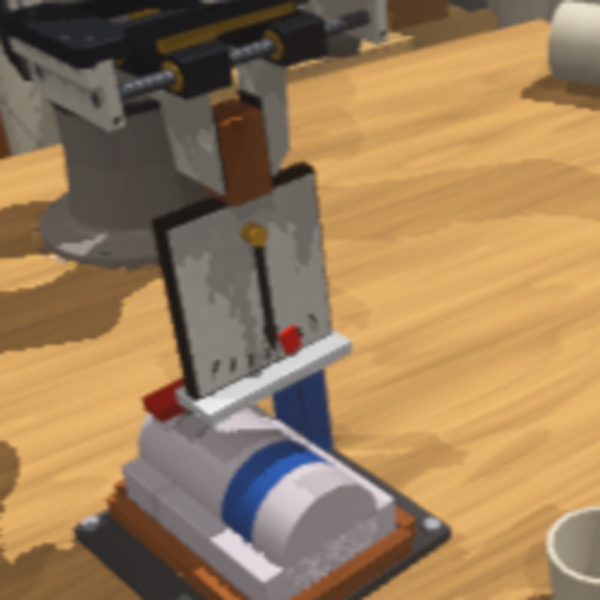

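Picture: the gauge is held upright and square. The pointer at (268,330) was still swinging, and the tab is at (290,338). The tab angle is about 0.18 rad. I tilt by that and come down towards the ridge.

```bash
python3 -m pendant '[[[0,0.5,-0.7,0.045,0,0,1],[0,1.5,-1.4,0.09,0,0,1],[0,2.5,-2.1,0.135,0,0,1],[0,3.5,-2.8,0.18,0,0,1],[0,4.5,-2.8,0.18,0,0,1],[0,5,-2.8,0.18,0,0,1],[0,5,-2.8,0.18,0,0,1],[0,5,-2.8,0.18,0,0,1],[0,5,-2.8,0.18,0,0,1],[0,5,-2.8,0.18,0,0,1],[0,5,-2.8,0.18,0,0,1],[0,5,-2.8,0.18,0,0,1],[0,5,-2.8,0.18,0,0,1],[0,5,-2.8,0.18,0,0,1],[0,5,-2.8,0.18,0,0,1],[0,5,-2.8,0.18,0,0,1]]]'; python3 g.py; python3 g.py c6
```

```text
time: 13.95
tool_pos: [0.5647, -0.1083, 0.2259]
tool_rot: [-1.391, 0.0, -2.998]
contact_force: [0.2, -0.0, -4.7]
opening: 0.0275
tcp [ 0.5647 -0.1083  0.2259] tool y [ 0.0257 -0.1773 -0.9838] z [ 0.141  -0.9737  0.1791] [ 0.5  0.1 -4.8]
dial normal in gauge axes [1.0, 0.001, -0.001] yaw 0.145 1775
tab 34 [0.0055, 0.0158, 0.022]
pivot 38 [0.0056, 0.0019, 0.1029]
pointer 0.2024 43 tab ang 0.1703 diff -0.0321 tilt 0.1801
foot z min/med 504 0.0913 0.0089 foot y range [-0.0548  0.0516]
tcp [ 0.5647 -0.1083  0.2259] tool y [ 0.0257 -0.1772 -0.9838] z [ 0.141  -0.9737  0.1791] [-0.  -0.6 -4.6]
dial normal in gauge axes [1.0, 0.003, -0.0] yaw 0.147 1783
tab 34 [0.0055, 0.0158, 0.0219]
pivot 36 [0.0056, 0.002, 0.103]
pointer 0.1985 43 tab ang 0.1685 diff -0.03 tilt 0.18
foot z min/med 499 0.0919 0.0089 foot y range [-0.0548  0.0522]
```

View pics/c6.png

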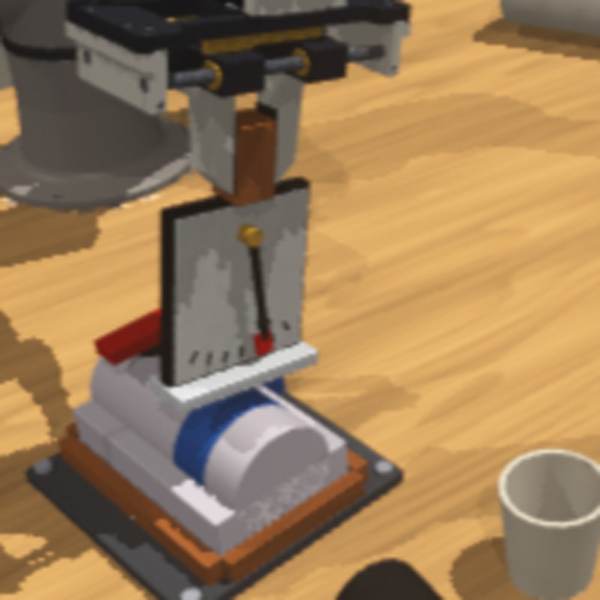

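The pointer tip at (267,338) now lies on the red tab at (263,346), slightly past its middle. I'll ease the tilt to 0.16 and come down to contact.

```bash
python3 -m pendant '[[[0,0.4,0,-0.01,0,0,1],[0,0.8,0,-0.02,0,0,1],[0,1.2,0,-0.02,0,0,1],[0,1.4,0,-0.02,0,0,1],[0,1.5,0,-0.02,0,0,1],[0,1.5,0,-0.02,0,0,1]]]'| grep -E "pos|force"; for i in 1 2 3; do python3 -m pendant '[[[0,0.1,0,0,0,0,1],[0,0.1,0,0,0,0,1],[0,0.1,0,0,0,0,1]]]'| grep -E "pos|force"; done
```

```text
tool_pos: [0.5651, -0.111, 0.211]
contact_force: [0.6, -0.0, -3.9]
tool_pos: [0.5652, -0.1111, 0.2103]
contact_force: [-0.2, -0.7, -3.8]
tool_pos: [0.5652, -0.1113, 0.2092]
contact_force: [-0.4, -0.5, -3.5]
tool_pos: [0.5652, -0.1115, 0.2081]
contact_force: [-0.7, -0.1, -3.3]
```

```bash
for i in 1 2 3; do python3 -m pendant '[[[0,0.05,0,0,0,0,1],[0,0.05,0,0,0,0,1],[0,0.05,0,0,0,0,1]]]'| grep -E "pos|force"; done; python3 g.py
```

```text
tool_pos: [0.5653, -0.1116, 0.2079]
contact_force: [0.3, -1.0, -1.4]
tool_pos: [0.5654, -0.1116, 0.2079]
contact_force: [-1.6, 1.6, 4.2]
tool_pos: [0.5654, -0.1116, 0.2079]
contact_force: [-1.8, 3.1, 7.9]
tcp [ 0.5654 -0.1116  0.2079] tool y [ 0.0242 -0.158  -0.9871] z [ 0.1413 -0.977   0.1598] [-2.9  4.   8.9]
dial normal in gauge axes [1.0, 0.002, -0.001] yaw 0.145 1710
tab 32 [0.0053, 0.0159, 0.0221]
pivot 35 [0.0054, 0.0019, 0.1027]
pointer 0.194 40 tab ang 0.1719 diff -0.0221 tilt 0.1605
foot z min/med 607 0.0768 0.0084 foot y range [-0.0547  0.0516]
```

Contact at about 12 N, right at the predicted height. I'll let the pointer settle and take a close look at it.

```bash
python3 -m pendant '[[[0,0,0,0,0,0,1],[0,0,0,0,0,0,1],[0,0,0,0,0,0,1],[0,0,0,0,0,0,1],[0,0,0,0,0,0,1],[0,0,0,0,0,0,1],[0,0,0,0,0,0,1],[0,0,0,0,0,0,1],[0,0,0,0,0,0,1],[0,0,0,0,0,0,1]]]'; python3 - <<'E'
from h import *
c=cam("scene");p,r=tool();M=r.as_matrix();gz,gy,gx=-M[:,1],-M[:,2],-M[:,0]
f0=p-.116*gz;img=cv2.resize(c["image"],None,fx=10,fy=10,interpolation=2)[...,::-1].copy()
# predicted pixel of pointer-plane points for candidate angles, plane e in front of dial
for e in(.009,.012):
    piv=f0+.105*gz+e*gx
    for a in(.10,.16,.18,.22):
        q=piv+.08*(np.sin(a)*gy-np.cos(a)*gz);u,v=proj(c,q);print(e,a,round(u,1),round(v,1))
    print("pivot",np.round(proj(c,piv),1))
u,v=map(int,proj(c,f0+.06*gz));cv2.imwrite("pics/c7.png",img[(v-35)*10:(v+25)*10,(u-25)*10:(u+30)*10]);print("crop origin",u-25,v-35)
h=cv2.cvtColor(c["image"],cv2.COLOR_RGB2HSV).astype(int)
s=(slice(v-35,v+25),slice(u-25,u+30));H=h[s];m=((H[...,0]<8)|(H[...,0]>172))&(H[...,1]>140)&(H[...,2]>60)
vv,uu=np.nonzero(m);k=vv>30;print("red px",k.sum(),uu[k].mean()+u-25,vv[k].mean()+v-35,uu[k].min()+u-25,uu[k].max()+u-25)
E
```

```text
time: 17.5
tool_pos: [0.5654, -0.1116, 0.2079]
tool_rot: [-1.41, 0.001, -2.998]
contact_force: [-2.5, 2.7, 7.4]
opening: 0.0278
0.009 0.1 244.8 219.4
0.009 0.16 246.7 218.4
0.009 0.18 247.3 218.0
0.009 0.22 248.6 217.2
pivot [242.2 184. ]
0.012 0.1 245.7 220.0
0.012 0.16 247.7 219.0
0.012 0.18 248.3 218.6
0.012 0.22 249.6 217.9
pivot [243.2 184.6]
crop origin 213 168
red px 38 243.92105263157896 217.18421052631578 213 249
```

View pics/c7.png

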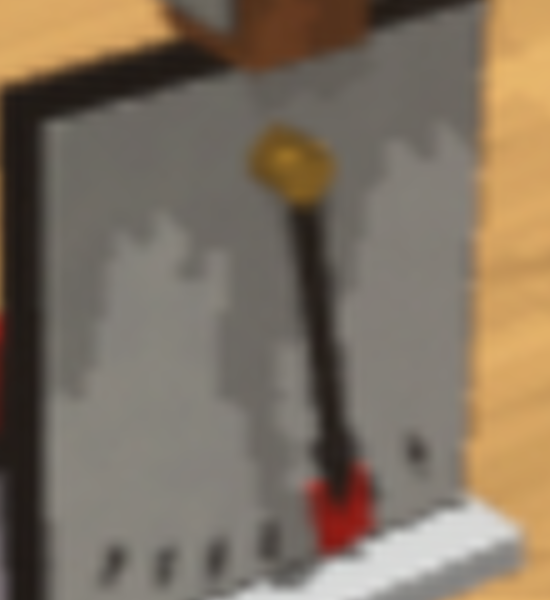

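The pointer tip at (342,495) sits midway between the tab's edges (312 and 372). It is settled, gripped and in contact, so I run one last clamp check and hand in.

```bash
python3 clampz.py; python3 - <<'E'
from h import *
s=status.observe();print(s["time"],s["contact_force"].round(1),s["opening"],abs(s["qvel"]).max())
c=cam("scene");W=pts(c);h=cv2.cvtColor(c["image"],cv2.COLOR_RGB2HSV).astype(int);H,S,V=h[...,0],h[...,1],h[...,2]
m=((H<8)|(H>172))&(S>150)&(V>50)&(np.abs(W[...,0]-.475)<.04)&(np.abs(W[...,1]+.13)<.07)&(W[...,2]>.09)&(W[...,2]<.14)
P=W[m];print(len(P),np.percentile(P,[5,50,95],axis=0).round(3).tolist())
robot.hand_in()
E
```

```text
clamp q~ [-0.009901    0.11472791] 42
17.6 [-2.5  3.   7.1] 0.027821046201191437 0.0015697296062536206
215 [[0.472, -0.185, 0.105], [0.487, -0.165, 0.113], [0.494, -0.143, 0.115]]
the job is handed in; nothing more can be done
```

I pressed the clamp down, set the gauge on the blue band with a 0.16 rad lean so its pointer sits on the red tab, and handed the job in at 17.6 s. No verdict was reported.

**Last checks before handing in:**
- **Clamp:** it measured about -0.01 rad from level. That rests on few pixels, because the gauge hid part of the arm.
- **Gauge on the stone:** the foot presses with about 12 N and first touched within 1 mm of the predicted height. The gauge is square to the ridge within about 0.01 rad.
- **Grip:** the fingers are closed at 27.8 mm on the 28 mm handle, with the grip set to 40 N, and the arm was still.
- **Pointer:** the settled tip sits in the middle of the red tab in the close-up picture.

**What disagreed:**
- **Fingertips:** the real finger ends sit about 20 mm behind the reported TCP. I measured this and allowed for it in the grasp.
- **Pointer angle:** my automatic reading put the pointer about 0.02 rad (under 2 mm) past the tab, because the pointer hides part of it. I went by the picture.

I did not re-measure the stone's seat after contact. I made no check on the beaker, mallet or urn, but the moves were planned to pass clear of them.

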